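Reload the wire-reel caddy

ROBOT

A 6-joint arm with a two-finger parallel gripper is mounted at the origin on the work surface. World frame = base frame: x ahead of the robot, y to its left, z up, the work surface at z = 0. Lengths are in m, angles in rad, forces in N, time in s.
With the tool pointing down it reaches from about 0.225 to 0.875 m from the base axis. Payload 3.4 kg.
Tool frame: the origin (TCP) lies on the centre line of the jaws, within the pads' length; the fingertips stand 22 mm ahead of it and the grasp point (between the pads) lies 3 mm ahead of it; z points along the fingers, y is the line along which they close (so a half turn about z gives the same grasp; the last joint's range is limited). The gripper opens to 85 mm and grips with 20 to 120 N. Pads are 22 mm wide; open, the fingers measure 114 mm over their backs; the gripper's body (76 mm by 85 mm) begins 54 mm behind the grasp point. The pads swing forward as they close: fully open they stand 13 mm farther back than shut.
Start: joints at [0.986, 0.276, 1.505, -0, 1.361, -0.121], TCP at [0.257, 0.514, 0.253] pointing down, gripper open.
Joint ranges: [-2.89, 2.89], [-0.75, 2.08], [0.22, 2.7], [-1.18, 4.32], [0.11, 2.71], [-2.7, 2.7]. Speed limits (rad/s): [2.57, 2.57, 3.14, 3.14, 3.14, 3.14].

INTERFACE

Orientations are given as a unit quaternion [w, x, y, z].
In Python, from rig import manip, status, get_image, sign_off gives the robot as it stands (manip), with the cameras as plain functions, the readings (status) and the job as plain functions.
- The arm moves only by the shell command python3 steer.py FILE [OPENING] [FORCE], which reads ROWS from the file FILE. ROWS is a JSON list of rows, 1 to 5 of them, each of 4 numbers: dx, dy, dz in m, then a turn about the tool's z in rad; each row shifts and turns the commanded pose from where the row before left it, along the tool's axes as they then stand; what a row does not reach is not made up. A row lasts 1/12 s, in which the tool goes at most 0.0417 m and 0.125 rad, less where a joint would pass 70% of its speed; a pose out of reach is approached as far as the arm can. OPENING is the finger opening in m, set as the command begins (- or left out keeps the last). The fingers move at their own pace and stop on an object; FORCE is the grip in N (left out, the last holds). Time passes only in rows, so rows that do not move let the fingers close. It prints the time, the measured TCP pose, the force, the opening and the grip force at its end. Input that does not fit is refused with a message, and nothing moves.
- status.get_state(): the state, without advancing time (a new reading comes with each control period).
- get_image(name): name is "side" or "top" or "wrist"; returns a dict with "img" (400x640x3 uint8, red, green, blue), "camera_matrix" (3x3 intrinsics, pixels), "k1" (the pictures are not rectified: a ray, as slopes to the right and down, at radius r is drawn at 1 + k1 r^2 times it, then the intrinsics apply), "T" (4x4, takes a point from camera to world coordinates); the wrist camera has in their place "hand_eye" (4x4, takes a point from camera to tool coordinates, whose origin is the TCP and whose axes are the flange's). Camera axes: x right, y down, z forward; pixel columns grow to the right and rows downward; lengths in m; the calibration is good to about 2 mm. A picture is of the moment at which its call begins: read the wrist's pose just before it. There is no depth.
- sign_off(): hands the job in; it is judged then, once.
The state is a dict: "clock": time; "qpos": joint angles; "qd": joint speeds; "effort": joint torques, N m; "position": TCP position; "ee_rot": TCP orientation; "contact_force": force on the tool from outside, world axes, zero at the start; "moment": the same for the moment, N m; "width": finger opening in m; "gripper_force": force on a finger pad.
Only numpy, scipy, OpenCV 4.12 (cv2) and the standard library are available. Lean on these libraries where they do the work, as an engineer would, in place of code of your own. Each camera call takes 0.05 s, during which the arm holds its last target. There are 200 camera calls.

TASK

Clear the three reels of hook-up wire off the bench into the reel caddy: each over the spindle on the rubber seat of its own size, largest reel on the largest seat and tallest spindle, smallest on the smallest, lowered right down until it sits flat before you let go, not dropped. The two solder reels, with the small centre holes, are still in use: leave them standing where they are.

Things in the scene. Friction and masses are not known exactly. Their poses are not given: they have to be found in the camera images.
- wire_large: The large reel of hook-up wire, loose, standing on its flange: white plastic flanges, black winding almost out to the flange edge, a wide open bore through the middle. Flange diameter 64 mm, height 48 mm, bore diameter 30 mm. Origin: centre of the underside, on the reel's axis; z is the reel's axis, up. Round, so its yaw does not matter; grip it across the flanges.
- wire_medium: The medium reel of hook-up wire, loose, standing on its flange: white plastic flanges, black winding almost out to the flange edge, a wide open bore through the middle. Flange diameter 54 mm, height 36 mm, bore diameter 27 mm. Origin: centre of the underside, on the reel's axis; z is the reel's axis, up. Round, so its yaw does not matter; grip it across the flanges.
- wire_small: The small reel of hook-up wire, loose, standing on its flange: white plastic flanges, black winding almost out to the flange edge, a wide open bore through the middle. Flange diameter 44 mm, height 26 mm, bore diameter 24 mm. Origin: centre of the underside, on the reel's axis; z is the reel's axis, up. Round, so its yaw does not matter; grip it across the flanges.
- solder_a: The larger reel of solder, loose, standing on its flange: white flanges like the wire reels', but nearly closed, with raised ribs and only a 12 mm hole in the middle, and a bare-metal winding well inside the flange edge. Flange diameter 60 mm, height 44 mm. Origin: centre of the underside, z up. It is in use and stays where it stands.
- solder_b: The smaller reel of solder, loose, standing on its flange: white flanges like the wire reels', but nearly closed, with raised ribs and only a 12 mm hole in the middle, and a bare-metal winding well inside the flange edge. Flange diameter 50 mm, height 32 mm. Origin: centre of the underside, z up. It is in use and stays where it stands.
- seat_large: Seat of the large wire reel in the caddy, fixed: a black rubber disc, 64 mm in diameter (like that reel) and 3 mm thick, with an upright aluminium spindle, 8 mm thick and round-tipped, in its middle. The tip is 61 mm above the origin. Origin: centre of the disc's underside, 6 mm above the table; z up. A seated reel's origin is 3 mm above it.
- seat_medium: Seat of the medium wire reel in the caddy, fixed: a black rubber disc, 54 mm in diameter (like that reel) and 3 mm thick, with an upright aluminium spindle, 8 mm thick and round-tipped, in its middle. The tip is 49 mm above the origin. Origin: centre of the disc's underside, 6 mm above the table; z up. A seated reel's origin is 3 mm above it.
- seat_small: Seat of the small wire reel in the caddy, fixed: a black rubber disc, 44 mm in diameter (like that reel) and 3 mm thick, with an upright aluminium spindle, 8 mm thick and round-tipped, in its middle. The tip is 39 mm above the origin. Origin: centre of the disc's underside, 6 mm above the table; z up. A seated reel's origin is 3 mm above it.
- caddy: The grey steel reel caddy, fixed: a flat tray 150 mm (its x) by 320 mm (its y) with a floor 6 mm above the table, a rim 16 mm high and a carrying loop 50 mm high at each y end. Origin: centre of the underside; z up. The three seats stand in a row along its y axis, about 92 mm apart, in an order that changes from start to start, each up to 6 mm off the row's line.

How it is judged:
At the end, for the whole second after the job is handed in: Each wire reel sits over the spindle of the seat of its own size, its axis within 14 mm of the spindle (the bore allows 8 to 11 mm), its underside within 4 mm of the rubber disc, upright within 0.1 rad, released and at rest; both solder reels stand upright within 15 mm of where they were (horizontal distance between wire_large and seat_large below 0.014 m and z of wire_large in the frame of seat_large between -0.001 and 0.007 m and angle between each of wire_large, wire_medium, wire_small, solder_a, solder_b's own z axis and vertical below 0.1 rad and linear speed of each of wire_large, wire_medium, wire_small, solder_a, solder_b below 0.02 m/s and angular speed of each of wire_large, wire_medium, wire_small below 0.2 rad/s and contact force between the fingers and wire_large below 0.1 N and horizontal distance between wire_medium and seat_medium below 0.014 m and z of wire_medium in the frame of seat_medium between -0.001 and 0.007 m and contact force between the fingers and wire_medium below 0.1 N and horizontal distance between wire_small and seat_small below 0.014 m and z of wire_small in the frame of seat_small between -0.001 and 0.007 m and contact force between the fingers and wire_small below 0.1 N and distance of each of solder_a, solder_b from where it was at the start of the episode below 0.015 m); the robot touches nothing.
It fails at once if a solder reel is pushed more than 15 mm from where it stood, or tipped (distance of any of solder_a, solder_b from where it was at the start of the episode above 0.015 m or angle between any of solder_a, solder_b's own z axis and vertical above 0.35 rad).
It fails at once if a wire reel is dropped or thrown: out of the fingers it moves faster than 0.6 m/s (a free fall of about 18 mm) ((linear speed of wire_large above 0.6 m/s and contact force between the fingers and wire_large below 0.05 N) or (linear speed of wire_medium above 0.6 m/s and contact force between the fingers and wire_medium below 0.05 N) or (linear speed of wire_small above 0.6 m/s and contact force between the fingers and wire_small below 0.05 N)).
It also fails if it takes over 80 s, if anything falls off the work surface, if the arm or the gripper's body presses on something with over 40 N, if the wrist force passes 120 N, or if a joint passes its speed limit or range.

## Working session

There is one attempt and no reset: what is moved stays moved. The work goes in short steps, Python scripts to look and compute and a shell command to move; the robot and the scene stay as the last step left them, time stands still between calls to the robot, and variables do not carry over. Pictures are saved under pics/ and viewed, at most 14 in all, crops included, and the job is handed in when it is done.

```bash
ls; mkdir -p pics
python3 - <<'E'
from rig import manip, status, get_image, sign_off
import cv2
s=status.get_state();print(s['clock'],s['position'],s['ee_rot'],s['width'])
for n in('top','side','wrist'):
    d=get_image(n);cv2.imwrite(f'pics/{n}0.png',d['img'][:,:,::-1])
    print(n,{k:v for k,v in d.items() if k!='img'})
E
```

```text
pics
rig.py
steer.py
0.0 [0.25695139 0.51383042 0.25243586] [-3.22109918e-04  2.29829616e-01  9.73230429e-01 -8.80504459e-04] 0.08511410875103119
top {'camera_matrix': array([[384.9279995 ,   0.        , 318.26520325],
       [  0.        , 384.9279995 , 201.07649719],
       [  0.        ,   0.        ,   1.        ]]), 'k1': -0.014132275120254213, 'T': array([[-0.01194398, -0.98273579,  0.18462855,  0.37052509],
       [-0.99988362,  0.01349066,  0.00712331, -0.01329304],
       [-0.00949109, -0.18452198, -0.98278256,  0.92067279],
       [ 0.        ,  0.        ,  0.        ,  1.        ]])}
side {'camera_matrix': array([[520.57948257,   0.        , 330.08772658],
       [  0.        , 520.57948257, 200.36556557],
       [  0.        ,   0.        ,   1.        ]]), 'k1': -0.13404897380520742, 'T': array([[ 0.99868065, -0.01920871,  0.04762338,  0.4721151 ],
       [-0.051029  , -0.47497636,  0.87851778, -1.13512247],
       [ 0.00574478, -0.87978888, -0.4753299 ,  0.66978543],
       [ 0.        ,  0.        ,  0.        ,  1.        ]])}
wrist {'camera_matrix': array([[332.52625104,   0.        , 320.33579455],
       [  0.        , 332.52625104, 198.53875845],
       [  0.        ,   0.        ,   1.        ]]), 'k1': 0.012853118436375943, 'hand_eye': array([[ 1.12244719e-03, -9.51702218e-01, -3.07020567e-01,
         7.86387337e-02],
       [ 9.99999284e-01,  9.40657646e-04,  7.40082091e-04,
         1.43948497e-03],
       [-4.15536523e-04, -3.07021178e-01,  9.51702592e-01,
        -1.20758963e-01],
       [ 0.00000000e+00,  0.00000000e+00,  0.00000000e+00,
         1.00000000e+00]])}
```

View pics/top0.png

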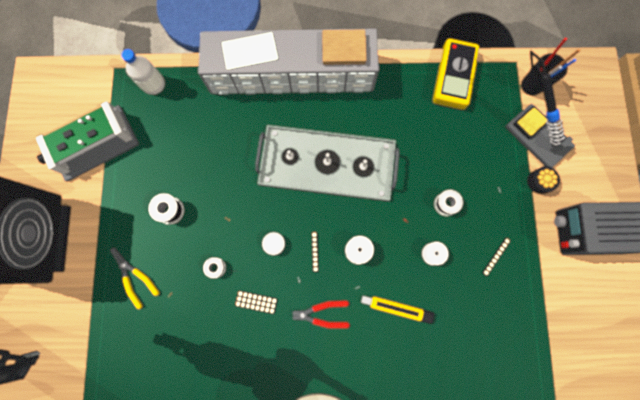

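View pics/side0.png

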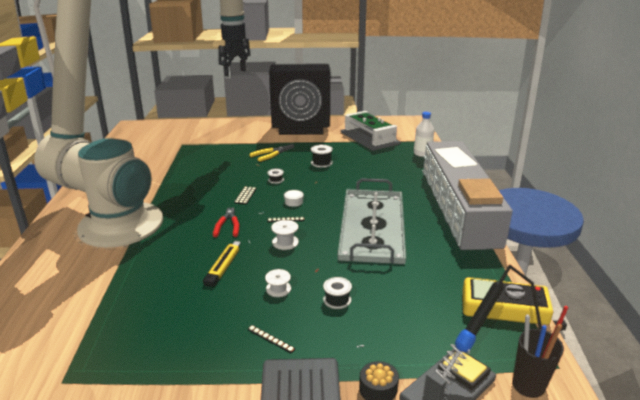

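The top picture shows the wire reels at about (165,209) large, (449,203) medium and (214,268) small. The solder reels are at (360,250) and (435,254). The tape-like white disc at (273,244) isn't ours. The caddy seats are at (290,156), (327,162) and (365,167). The side view agrees: reels at (321,152), (337,290) and (275,175).

```bash
cat > h.py <<'E'
import numpy as np, cv2
from rig import manip, status, get_image, sign_off
from scipy.spatial.transform import Rotation as R
def pose(s):
    T=np.eye(4);q=s['ee_rot'];T[:3,:3]=R.from_quat([q[1],q[2],q[3],q[0]]).as_matrix();T[:3,3]=s['position'];return T
def grab(n,save=None):
    s=status.get_state();d=get_image(n)
    if n=='wrist': d['T']=pose(s)@d['hand_eye']
    if save: cv2.imwrite('pics/'+save,d['img'][:,:,::-1])
    return d
def ray(d,uv):
    K=d['camera_matrix'];p=cv2.undistortPoints(np.float64([[uv]]),K,np.array([d['k1'],0,0,0.]))[0,0]
    return d['T'][:3,3],d['T'][:3,:3]@np.array([p[0],p[1],1.])
def onz(d,uv,z):
    o,r=ray(d,uv);return (o+r*(z-o[2])/r[2])
def tri(a,ua,b,ub):
    o1,r1=ray(a,ua);o2,r2=ray(b,ub)
    A=np.stack([r1,-r2],1);t=np.linalg.lstsq(A,o2-o1,rcond=None)[0]
    p,q=o1+t[0]*r1,o2+t[1]*r2;return (p+q)/2,np.linalg.norm(p-q)
def blobs(m,lo,hi):
    out=[]
    for c in cv2.findContours(m.astype(np.uint8),cv2.RETR_EXTERNAL,cv2.CHAIN_APPROX_NONE)[0]:
        if lo<cv2.contourArea(c)<hi and len(c)>5: out.append((cv2.fitEllipse(cv2.convexHull(c)),cv2.boundingRect(c)))
    return out
def white(img,v=150):
    h=cv2.cvtColor(img,cv2.COLOR_RGB2HSV);return (h[...,2]>v)&(h[...,1]<70)
E
python3 - <<'E'
from h import *
for n in('top','side'):
    d=grab(n);print(n)
    for e,b in blobs(white(d['img']),60,1500):
        if n=='top' and 190<e[0][1]<290 and 130<e[0][0]<470 or n=='side' and 140<e[0][1]<310 and 240<e[0][0]<360:
            print(np.round(e[0],1),np.round(e[1],1),b,np.round(onz(d,e[0],.03),3))
d=grab('top');g=cv2.cvtColor(d['img'],cv2.COLOR_RGB2GRAY)
m=(g<70);m[:, :262]=0;m[:,393:]=0;m[:130]=0;m[190:]=0
for e,b in blobs(m,60,1500): print(np.round(e[0],1),np.round(e[1],1),b,np.round(onz(d,e[0],.009),3))
c=np.hstack([cv2.resize(d['img'][120:200,250:410],None,fx=4,fy=4)]);cv2.imwrite('pics/cad.png',c[:,:,::-1])
E
```

```text
top
[213.2 267.2] [20.9 22.5] (203, 257, 22, 22) [0.387 0.236 0.03 ]
[434.8 253.3] [24.3 26.5] (422, 241, 27, 24) [ 0.412 -0.273  0.03 ]
[358.9 249.5] [28.5 29.5] (345, 235, 29, 30) [ 0.423 -0.099  0.03 ]
[272.9 243.1] [22.7 23.1] (262, 232, 23, 23) [0.44  0.099 0.03 ]
[163.  207.6] [29.6 32.9] (148, 193, 31, 32) [0.527 0.36  0.03 ]
[448.3 202.2] [25.2 29. ] (435, 189, 28, 27) [ 0.531 -0.312  0.03 ]
sideTraceback (most recent call last):
  File "<stdin>", line 4, in <module>
  File "h.py", line 23, in blobs
    if lo<cv2.contourArea(c)<hi and len(c)>5: out.append((cv2.fitEllipse(cv2.convexHull(c)),cv2.boundingRect(c)))
                                                          ~~~~~~~~~~~~~~^^^^^^^^^^^^^^^^^^^
cv2.error: OpenCV(4.12.0) /io/opencv/modules/imgproc/src/shapedescr.cpp:361: error: (-201:Incorrect size of input array) There should be at least 5 points to fit the ellipse in function 'fitEllipseNoDirect'
```

```bash
sed -i 's/ and len(c)>5: / and len(cv2.convexHull(c))>5: /' h.py
python3 - <<'E'
from h import *
d=grab('side');t=grab('top');m=white(d['img'])
for e,b in blobs(m,30,1500):
    if 140<e[0][1]<310 and 240<e[0][0]<360: print(np.round(e[0],1),np.round(e[1],1),b)
d=t;g=cv2.cvtColor(d['img'],cv2.COLOR_RGB2GRAY)
m=(g<70);m[:, :268]=0;m[:,388:]=0;m[:130]=0;m[190:]=0
for e,b in blobs(m,60,1500): print(np.round(e[0],1),np.round(e[1],1),b,np.round(onz(d,e[0],.009),3))
c=cv2.resize(d['img'][120:210,250:410],None,fx=4,fy=4)
s=grab('side')['img']
c2=cv2.resize(s[140:200,260:360],(640,384))[:240]
cv2.imwrite('pics/cad.png',np.vstack([c,c2])[:,:,::-1])
E
```

```text
[337.  285.7] [18.4 28.2] (323, 277, 29, 19)
[278.1 281.9] [27.6 28.1] (265, 269, 26, 27)
[285.1 241.1] [13.8 26.3] (272, 236, 27, 13)
[285.7 225.1] [17.9 29.7] (271, 217, 28, 18)
[293.  196.7] [15.4 19.4] (284, 190, 19, 15)
[244.7 194.7] [10.  25.9] (236, 187, 19, 16)
[275.1 171.9] [ 7.3 15.1] (268, 169, 15, 7)
[321.4 148.7] [ 8.8 20.5] (311, 145, 21, 9)
[362.9 166.4] [17.5 19.4] (354, 158, 19, 18) [ 0.627 -0.117  0.009]
[327.  161.6] [21.8 23. ] (316, 151, 23, 22) [ 0.64  -0.029  0.009]
[383.8 133.3] [ 7.  84.8] (342, 130, 46, 8) [ 0.711 -0.172  0.009]
```

View pics/cad.png

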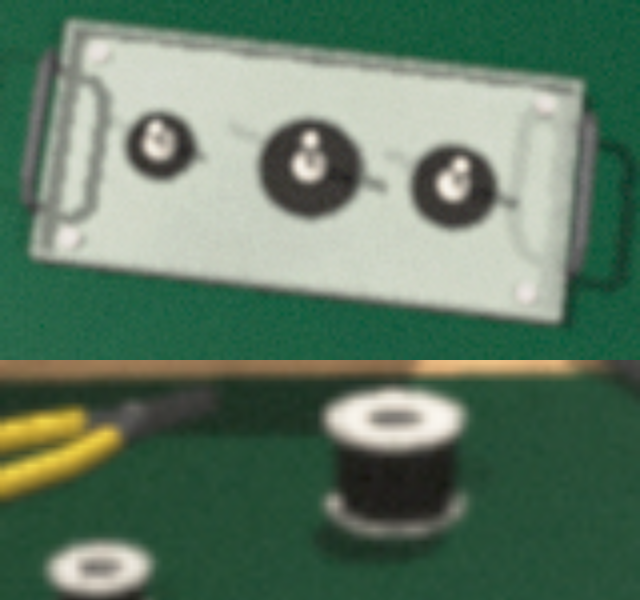

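The crop confirms the caddy's seat order: small at (290,156), large at (327,162) and medium at (363.5,166.5). Side pictures of the top flanges are clear enough to triangulate.

Run:
```python
from h import *
d=grab('side');t=grab('top')
for n,a,b in(('L',(163,207.6),(321.4,148.7)),('M',(448.3,202.2),(337,285.7)),('S',(213.2,267.2),(275.1,171.9)),('A',(358.9,249.5),(285.7,225.1))):
    p,e=tri(t,a,d,b);print(n,p.round(4),round(e,4))
for n,u in(('S',(290,156.5)),('L',(327,161.8)),('M',(363.3,166.5))): print(n,onz(t,u,.009).round(4))
T=pose(status.get_state());print(T.round(3))
```

```text
L [0.5246 0.3531 0.0466] 0.0006
M [ 0.5312 -0.3118  0.0314] 0.0009
S [0.3867 0.237  0.0248] 0.0011
A [ 0.424  -0.0973  0.0451] 0.0032
S [0.6546 0.0617 0.009 ]
L [ 0.6397 -0.0293  0.009 ]
M [ 0.6264 -0.118   0.009 ]
[[-0.894  0.447  0.     0.257]
 [ 0.447  0.894  0.     0.514]
 [ 0.     0.    -1.     0.253]
 [ 0.     0.     0.     1.   ]]
```

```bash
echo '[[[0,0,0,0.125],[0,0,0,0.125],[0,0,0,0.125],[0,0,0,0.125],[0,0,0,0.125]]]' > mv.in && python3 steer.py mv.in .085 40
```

```text
refused: ROWS must be a list of rows, each a list of 4 numbers. Nothing was moved.
```

The call was refused and nothing moved: it wants a list of rows, each a list of 4 numbers. Same move again in that form.

```bash
echo '[[0,0,0,0.125],[0,0,0,0.125],[0,0,0,0.125],[0,0,0,0.125],[0,0,0,0.125]]' > mv.in && python3 steer.py mv.in .085 40; echo '[[0,0,0,0.125],[0,0,0,0.125],[0,0,0,0.125],[0,0,0,0.125],[0,0,0,0.125]]' > mv.in && python3 steer.py mv.in; echo '[[-0.015,0.036,0.005,0],[-0.015,0.036,0.005,0],[-0.015,0.036,0.005,0],[-0.015,0.036,0.005,0],[-0.015,0.036,0.005,0]]' > mv.in && python3 steer.py mv.in; echo '[[-0.015,0.036,0.005,0],[-0.015,0.036,0.005,0],[-0.015,0.036,0.005,0],[0,0,0,0]]' > mv.in && python3 steer.py mv.in
python3 - <<'E'
from h import *
d=grab('wrist','w1.png');print(pose(status.get_state()).round(3))
E
```

```text
clock: 0.92
position: [0.2573, 0.5143, 0.2534]
ee_rot: [0.0, 0.521, 0.854, 0.0]
contact_force: [0.9, -1.1, -0.7]
width: 0.0852
gripper_force: 0.0
clock: 1.33
position: [0.2572, 0.5143, 0.2534]
ee_rot: [-0.0, 0.758, 0.652, 0.0]
contact_force: [-1.1, -0.1, -0.3]
width: 0.0851
gripper_force: 0.0
clock: 1.75
position: [0.426, 0.4134, 0.2283]
ee_rot: [-0.0, 0.756, 0.655, 0.0]
contact_force: [1.3, 1.7, 0.6]
width: 0.085
gripper_force: 0.0
clock: 2.08
position: [0.5315, 0.3501, 0.2118]
ee_rot: [0.002, 0.758, 0.653, 0.0]
contact_force: [0.4, 0.8, 0.8]
width: 0.0848
gripper_force: 0.0
[[ 0.147  0.989  0.     0.528]
 [ 0.989 -0.147 -0.001  0.352]
 [-0.001  0.    -1.     0.212]
 [ 0.     0.     0.     1.   ]]
```

View pics/w1.png

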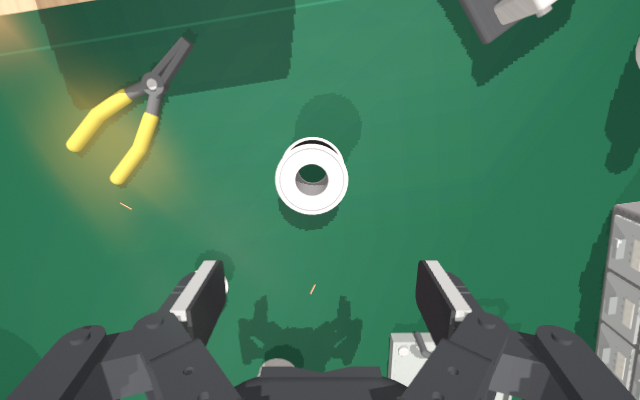

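The wrist view shows the large reel's top flange at about (312,179), with its bore inside it. I'll measure the bore ring from here and triangulate it against the side view.

```bash
cat >> h.py <<'E'
def bore(d,v=200):
    "hole contours (inner edge of top flange) in white mask"
    m=white(d['img'],v).astype(np.uint8);cs,hh=cv2.findContours(m,cv2.RETR_CCOMP,cv2.CHAIN_APPROX_NONE);out=[]
    for c,h in zip(cs,hh[0]):
        if h[3]>=0 and cv2.contourArea(c)>150 and cv2.contourArea(cs[h[3]])<20000:
            e=cv2.fitEllipse(cv2.convexHull(c)) if len(cv2.convexHull(c))>5 else None
            if e and max(e[1])/min(e[1])<1.35: out.append((np.array(e[0]),np.array(e[1])))
    return out
E
python3 - <<'E'
from h import *
d=grab('wrist');s=grab('side');T=pose(status.get_state());print(T[:3,3])
for c,a in bore(d):
    p,e=tri(d,c,s,(321.4,148.7));print(c,a,onz(d,c,.048).round(4),p.round(4),round(e,4),(T[:3,:3].T@(p-T[:3,3])).round(4))
E
```

```text
[0.52519749 0.35417806 0.21296074]
[316.04415894 180.99252319] [32.91702652 34.52468109] [0.5258 0.3567 0.048 ] [0.5253 0.3561 0.0454] 0.0007 [1.900e-03 1.000e-04 1.676e-01]
```

```bash
echo '[[0.002,0,0.036,0],[0,0,0.036,0],[0,0,0.036,0],[0,0,0.036,0],[0,0,0.026,0]]' > mv.in && python3 steer.py mv.in; echo '[[0,0,0.016,0],[0,0,0,0],[0,0,0,0]]' > mv.in && python3 steer.py mv.in ; echo '[[0,0,0,0],[0,0,0,0],[0,0,0,0],[0,0,0,0],[0,0,0,0]]' > mv.in && python3 steer.py mv.in .05 50;echo '[[0,0,0,0],[0,0,0,0]]' > mv.in && python3 steer.py mv.in
```

```text
clock: 2.65
position: [0.5226, 0.3571, 0.0411]
ee_rot: [-0.001, 0.755, 0.656, -0.001]
contact_force: [-0.5, -0.5, 0.1]
width: 0.0849
gripper_force: 0.0
clock: 2.9
position: [0.5241, 0.3574, 0.0272]
ee_rot: [-0.0, 0.755, 0.655, -0.001]
contact_force: [0.3, -0.1, 0.8]
width: 0.0848
gripper_force: 0.0
clock: 3.32
position: [0.5265, 0.3577, 0.03]
ee_rot: [0.0, 0.756, 0.655, 0.002]
contact_force: [-1.4, 1.6, 5.5]
width: 0.0635
gripper_force: 55.6
clock: 3.48
position: [0.5266, 0.3577, 0.0299]
ee_rot: [0.0, 0.756, 0.655, 0.002]
contact_force: [-0.5, 1.5, 6.2]
width: 0.0637
gripper_force: 55.6
```

The force shows the tips touched the bench as they swung forward. I'll regrip about 7 mm higher so the pads clear the seat disc.

```bash
echo '[[0,0,0,0],[0,0,0,0],[0,0,0,0]]' > mv.in && python3 steer.py mv.in .085 50; echo '[[0,0,-0.010,0],[0,0,0,0],[0,0,0,0]]' > mv.in && python3 steer.py mv.in ; echo '[[0,0,0,0],[0,0,0,0],[0,0,0,0],[0,0,0,0],[0,0,0,0]]' > mv.in && python3 steer.py mv.in .05 50;echo '[[0,0,0,0],[0,0,-0.01,0],[0,0,-0.02,0],[0,0,-0.03,0],[0,0,0,0]]' > mv.in && python3 steer.py mv.in
```

```text
clock: 3.73
position: [0.5257, 0.3564, 0.0278]
ee_rot: [0.0, 0.756, 0.655, 0.0]
contact_force: [-0.1, 0.4, -0.5]
width: 0.0852
gripper_force: 0.0
clock: 3.98
position: [0.5262, 0.3567, 0.0382]
ee_rot: [0.0, 0.756, 0.655, 0.001]
contact_force: [-0.1, 0.3, 1.1]
width: 0.0852
gripper_force: 0.0
clock: 4.4
position: [0.5257, 0.3565, 0.0379]
ee_rot: [0.0, 0.756, 0.655, 0.0]
contact_force: [0.2, -0.8, 5.9]
width: 0.0631
gripper_force: 54.7
clock: 4.82
position: [0.5283, 0.3581, 0.1023]
ee_rot: [0.001, 0.756, 0.655, 0.004]
contact_force: [1.3, 1.0, -1.7]
width: 0.0628
gripper_force: 55.6
```

```bash
echo '[[-0.01,0.004,-0.03,0],[-0.0365,0.0136,-0.01,0],[-0.0365,0.0136,-0.01,0],[-0.0365,0.0136,-0.01,0],[-0.0365,0.0136,-0.01,0]]' > mv.in && python3 steer.py mv.in; echo '[[-0.0365,0.0136,0,0],[-0.0365,0.0136,0,0],[-0.0365,0.0136,0,0],[-0.0365,0.0136,0,0],[-0.0365,0.0136,0,0]]' > mv.in && python3 steer.py mv.in; echo '[[-0.0365,0.0136,0,0],[-0.0365,0.0136,0,0],[-0.0265,0.01,0,0],[0,0,0,0],[0,0,0,0]]' > mv.in && python3 steer.py mv.in
python3 - <<'E'
from h import *
d=grab('wrist','w2.png');s=grab('side','s2.png');print(pose(status.get_state())[:3,3].round(3))
E
```

```text
clock: 5.23
position: [0.5605, 0.1923, 0.167]
ee_rot: [-0.0, 0.755, 0.655, -0.001]
contact_force: [-0.4, 0.2, -3.5]
width: 0.0633
gripper_force: 56.4
clock: 5.65
position: [0.6019, 0.0016, 0.1665]
ee_rot: [-0.001, 0.756, 0.655, -0.0]
contact_force: [1.1, 0.6, -2.7]
width: 0.0627
gripper_force: 56.4
clock: 6.07
position: [0.6247, -0.102, 0.1661]
ee_rot: [-0.001, 0.757, 0.654, -0.0]
contact_force: [-0.7, 0.5, -2.0]
width: 0.0632
gripper_force: 56.4
[ 0.624 -0.1    0.166]
```

View pics/w2.png

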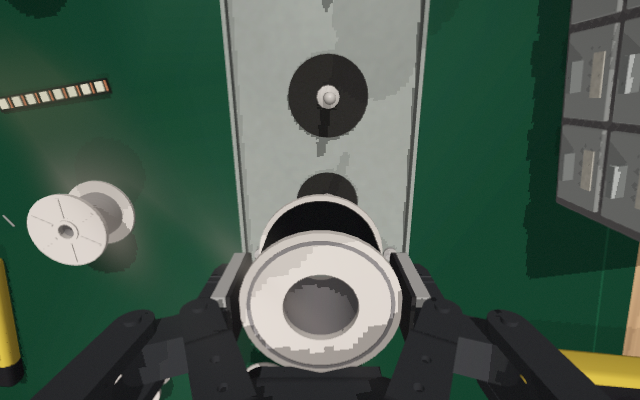

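The held reel is upright, with its bore at about (320,307). The large seat's disc is at (328,96) and its spindle tip at (328,97).

Run:
```python
from h import *
d=grab('wrist');t=grab('top');T=pose(status.get_state());print(T[:3,3].round(4),T[:3,0].round(3))
g=cv2.cvtColor(d['img'],cv2.COLOR_RGB2GRAY);m=g<75;m[150:]=0;m[:,:270]=0;m[:,390:]=0
for e,b in blobs(m,2000,9000):
    p=onz(d,e[0],.009);q,r=tri(d,e[0],t,(327,161.8));print('disc',np.round(e,1) if 0 else e[0],e[1],p.round(4),'tri',q.round(4),r)
m=white(d['img'],130);m[130:]=0;m[:70]=0;m[:,:300]=0;m[:,355:]=0
for e,b in blobs(m,60,900): print('tip',e[0],e[1],onz(d,e[0],.064).round(4))
h=T[:3,3].copy()
for c,a in bore(d,150): 
    p=onz(d,c,h[2]+.012);print('bore',c,a,(T[:3,:3].T@(p-h)).round(4))
```

```text
[ 0.6244 -0.0989  0.1669] [0.141 0.99  0.001]
disc (328.8530578613281, 98.40577697753906) (78.96265411376953, 82.809814453125) [ 0.6418 -0.0266  0.009 ] tri [ 0.642  -0.0281  0.001 ] 0.0026560244135668365
tip (329.115478515625, 99.5661392211914) (22.15345573425293, 22.91378402709961) [ 0.6409 -0.0262  0.064 ]
```

```bash
echo '[[0.0365,0.003,0,0],[0.0365,0.0033,0,0],[0,0,0.02,0],[0,0,0.03,0],[0,0,0,0]]' > mv.in && python3 steer.py mv.in;echo '[[0,0,0,0]]' > mv.in && python3 steer.py mv.in
python3 - <<'E'
from h import *
s=grab('side')['img'];w=grab('wrist')['img'];t=grab('top')['img']
a=cv2.resize(s[140:290,300:450],(400,400));b=cv2.resize(t[90:220,260:400],(400,400))
cv2.imwrite('pics/s3.png',np.hstack([a,b])[:,:,::-1])
E
```

```text
clock: 6.68
position: [0.6376, -0.0261, 0.1124]
ee_rot: [-0.004, 0.755, 0.656, -0.003]
contact_force: [-2.2, 0.4, -4.2]
width: 0.0632
gripper_force: 56.4
clock: 6.77
position: [0.6398, -0.0274, 0.1159]
ee_rot: [-0.002, 0.755, 0.656, -0.002]
contact_force: [-0.3, 0.0, -2.3]
width: 0.0631
gripper_force: 56.4
```

View pics/s3.png

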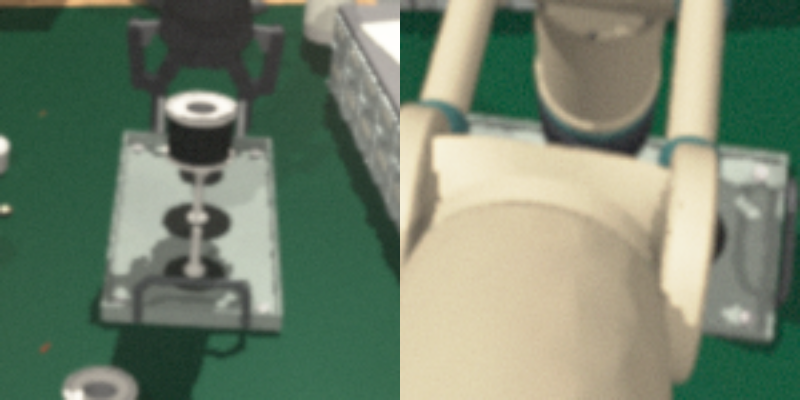

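The side view shows the reel directly over the large spindle, about 3 mm too far in +x (201 against 197 px in the crop). I'll shift it by that and lower.

```bash
echo '[[0,-0.003,0.02,0],[0,0,0.02,0],[0,0,0.015,0],[0,0,0,0]]' > mv.in && python3 steer.py mv.in; echo '[[0,0,0.004,0],[0,0,0.004,0],[0,0,0.002,0],[0,0,0,0]]' > mv.in && python3 steer.py mv.in; echo '[[0,0,0.002,0],[0,0,0,0]]' > mv.in && python3 steer.py mv.in
```

```text
clock: 7.25
position: [0.6373, -0.0288, 0.0609]
ee_rot: [-0.001, 0.756, 0.655, -0.001]
contact_force: [-0.6, 0.1, -2.7]
width: 0.0632
gripper_force: 56.5
clock: 7.58
position: [0.6391, -0.0288, 0.0529]
ee_rot: [0.0, 0.756, 0.655, 0.0]
contact_force: [0.3, -0.2, -1.3]
width: 0.0627
gripper_force: 56.5
clock: 7.75
position: [0.6389, -0.0286, 0.0506]
ee_rot: [0.0, 0.756, 0.655, 0.0]
contact_force: [0.0, 0.7, -3.2]
width: 0.0634
gripper_force: 56.5
```

```bash
echo '[[0,0,0.002,0],[0,0,0,0]]' > mv.in && python3 steer.py mv.in; echo '[[0,0,0.0015,0],[0,0,0,0]]' > mv.in && python3 steer.py mv.in;echo '[[0,0,0.001,0],[0,0,0,0]]' > mv.in && python3 steer.py mv.in
```

```text
clock: 7.92
position: [0.6386, -0.0286, 0.0482]
ee_rot: [-0.0, 0.756, 0.655, -0.0]
contact_force: [-0.4, -0.3, -2.8]
width: 0.063
gripper_force: 56.5
clock: 8.08
position: [0.6389, -0.0286, 0.047]
ee_rot: [0.0, 0.756, 0.655, 0.0]
contact_force: [-0.1, -0.3, -0.5]
width: 0.0629
gripper_force: 56.7
clock: 8.25
position: [0.6389, -0.0286, 0.047]
ee_rot: [0.0, 0.756, 0.655, 0.0]
contact_force: [-1.6, -0.5, 5.0]
width: 0.063
gripper_force: 57.2
```

The force says it's seated at TCP z 0.047, as predicted. Next I release it, lift, and go to the medium reel.

```bash
echo '[[0,0,0,0],[0,0,0,0],[0,0,0,0],[0,0,0,0]]' > mv.in && python3 steer.py mv.in .085; echo '[[0,0,-0.02,0],[0,0,-0.03,0],[0,0,-0.035,0],[0,0,-0.035,0],[0,0,-0.03,0]]' > mv.in && python3 steer.py mv.in;  echo '[[-0.037,-0.0083,0,0],[-0.037,-0.0083,0,0],[-0.037,-0.0083,0,0],[-0.037,-0.0083,0,0],[-0.037,-0.0083,0,0]]' > mv.in && python3 steer.py mv.in; echo '[[-0.037,-0.0083,0,0],[-0.037,-0.0083,0,0],[-0.037,-0.0083,0,0],[0,0,0,0],[0,0,0,0]]' > mv.in && python3 steer.py mv.in
python3 - <<'E'
from h import *
d=grab('wrist','w4.png');s=grab('side','s4.png');T=pose(status.get_state());print(T[:3,3].round(4))
for c,a in bore(d):
    p,e=tri(d,c,s,(337,285.7));print(c,a,onz(d,c,.036).round(4),p.round(4),round(e,4),(T[:3,:3].T@(p-T[:3,3])).round(4))
E
```

```text
clock: 8.58
position: [0.6388, -0.0286, 0.0458]
ee_rot: [0.0, 0.756, 0.655, 0.0]
contact_force: [0.0, 0.0, -0.0]
width: 0.0849
gripper_force: 0.0
clock: 9.0
position: [0.639, -0.0287, 0.198]
ee_rot: [0.001, 0.756, 0.655, 0.001]
contact_force: [0.4, -0.2, -0.2]
width: 0.0848
gripper_force: 0.0
clock: 9.42
position: [0.5704, -0.2071, 0.1959]
ee_rot: [0.0, 0.756, 0.655, 0.0]
contact_force: [0.2, 1.0, -0.1]
width: 0.0851
gripper_force: 0.0
clock: 9.83
position: [0.5299, -0.3141, 0.1955]
ee_rot: [-0.0, 0.757, 0.653, 0.0]
contact_force: [0.2, 0.4, 0.2]
width: 0.0849
gripper_force: 0.0
[ 0.5308 -0.3115  0.1955]
[323.05618286 186.1108551 ] [30.35305214 32.00661469] [ 0.533  -0.3133  0.036 ] [ 0.5322 -0.3141  0.0332] 0.0015 [-0.0025  0.0018  0.1624]
```

View pics/w4.png

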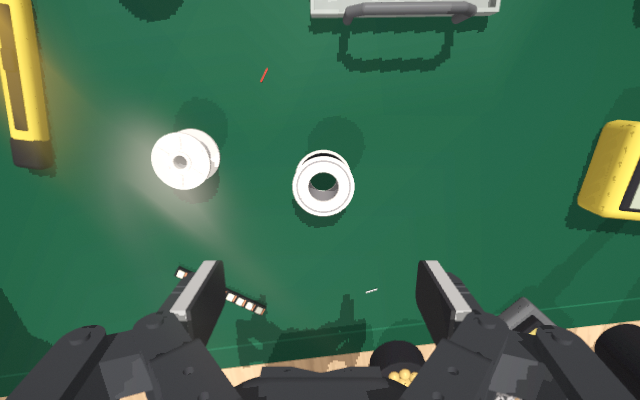

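View pics/s4.png

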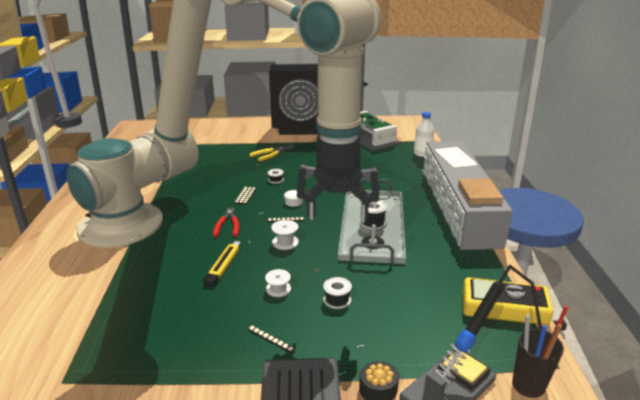

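The wrist view shows the medium reel at (323,186), with solder_b well clear at (185,160). The side view shows the large reel upright in the caddy at (375,213).

```bash
echo '[[-0.002,0.002,0.036,0],[0,0,0.036,0],[0,0,0.036,0],[0,0,0.032,0],[0,0,0.018,0]]' > mv.in && python3 steer.py mv.in; echo '[[0,0,0,0],[0,0,0,0]]' > mv.in && python3 steer.py mv.in ; echo '[[0,0,0,0],[0,0,0,0],[0,0,0,0],[0,0,0,0],[0,0,0,0]]' > mv.in && python3 steer.py mv.in .04 50;echo '[[0,0,0,0],[0,0,0,0]]' > mv.in && python3 steer.py mv.in
```

```text
clock: 10.35
position: [0.5313, -0.3109, 0.0341]
ee_rot: [-0.003, 0.755, 0.656, -0.0]
contact_force: [-0.9, 1.0, 0.2]
width: 0.0852
gripper_force: 0.0
clock: 10.52
position: [0.5327, -0.3126, 0.0371]
ee_rot: [-0.001, 0.755, 0.656, -0.0]
contact_force: [0.3, -0.1, -0.1]
width: 0.0848
gripper_force: 0.0
clock: 10.93
position: [0.5338, -0.315, 0.0405]
ee_rot: [0.002, 0.756, 0.655, 0.001]
contact_force: [0.5, 0.6, 5.1]
width: 0.0521
gripper_force: 51.7
clock: 11.1
position: [0.5338, -0.315, 0.0404]
ee_rot: [0.002, 0.756, 0.655, 0.001]
contact_force: [0.5, 2.1, 5.5]
width: 0.0521
gripper_force: 51.7
```

```bash
echo '[[0,0,-0.01,0],[0,0,-0.03,0],[0,0,-0.04,0],[0,0,-0.04,0],[0.0348,0.0106,0,0]]' > mv.in && python3 steer.py mv.in; echo '[[0.0348,0.0105,0,0],[0.0348,0.0105,0,0],[0.0348,0.0105,0,0],[0.0348,0.0105,0,0],[0.0348,0.0105,0,0]]' > mv.in && python3 steer.py mv.in;echo '[[0,0,0.02,0],[0,0,0.02,0],[0,0,0.01,0],[0,0,0,0],[0,0,0,0]]' > mv.in && python3 steer.py mv.in
python3 - <<'E'
from h import *
w=grab('wrist')['img'];s=grab('side')['img'];print(pose(status.get_state())[:3,3].round(4))
a=cv2.resize(s[150:270,310:430],(400,400),interpolation=cv2.INTER_CUBIC);b=cv2.resize(w[:,120:520],(400,400))
cv2.imwrite('pics/s5.png',np.hstack([a,b])[:,:,::-1])
E
```

```text
clock: 11.52
position: [0.5508, -0.2896, 0.168]
ee_rot: [0.01, 0.757, 0.653, 0.0]
contact_force: [2.0, -0.8, -0.2]
width: 0.0518
gripper_force: 52.7
clock: 11.93
position: [0.6252, -0.1153, 0.1594]
ee_rot: [0.001, 0.756, 0.655, 0.001]
contact_force: [-0.0, -0.4, -0.8]
width: 0.0519
gripper_force: 52.7
clock: 12.35
position: [0.6245, -0.1171, 0.1081]
ee_rot: [-0.0, 0.756, 0.655, -0.0]
contact_force: [0.1, 0.4, -0.7]
width: 0.0521
gripper_force: 52.7
[ 0.6254 -0.1175  0.1092]
```

View pics/s5.png

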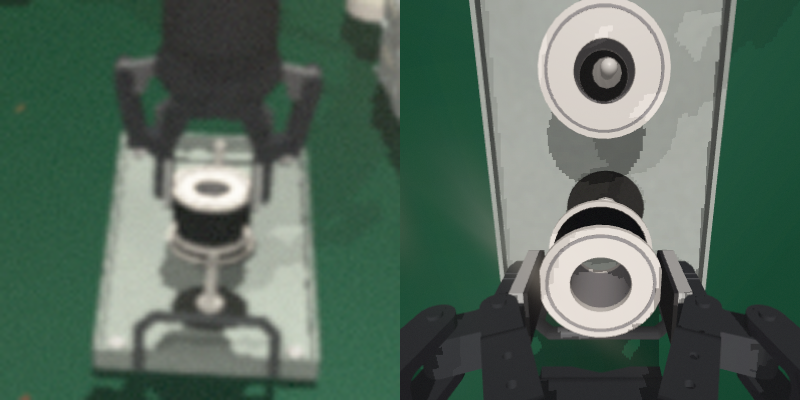

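Side crop: the held reel's axis (212) is on the medium spindle (210). I'll check the other direction from the wrist view, where the disc is about 77 px wide with its top edge at row 170 and its centre near (325,208).

Run:
```python
from h import *
d=grab('wrist')
for u in((325,205),(325,208)): print(onz(d,u,.009).round(4))
print(onz(d,(325,170),.009).round(4),onz(d,(287,205),.009).round(4),onz(d,(363,205),.009).round(4))
```

```text
[ 0.6301 -0.1141  0.009 ]
[ 0.6298 -0.1163  0.009 ]
[ 0.6336 -0.0892  0.009 ] [ 0.6037 -0.1103  0.009 ] [ 0.6565 -0.1179  0.009 ]
```

```bash
echo '[[0.001,0.002,0.02,0],[0,0,0.02,0],[0,0,0.012,0],[0,0,0,0]]' > mv.in && python3 steer.py mv.in; echo '[[0,0,0.004,0],[0,0,0,0]]' > mv.in && python3 steer.py mv.in; echo '[[0,0,0.0015,0],[0,0,0,0]]' > mv.in && python3 steer.py mv.in;echo '[[0,0,0.0015,0],[0,0,0,0]]' > mv.in && python3 steer.py mv.in
```

```text
clock: 12.83
position: [0.6251, -0.1159, 0.0538]
ee_rot: [-0.002, 0.756, 0.655, -0.001]
contact_force: [-0.4, -0.3, -0.9]
width: 0.052
gripper_force: 52.7
clock: 13.0
position: [0.6272, -0.1163, 0.0522]
ee_rot: [0.0, 0.756, 0.655, 0.0]
contact_force: [0.5, -0.0, -1.4]
width: 0.0519
gripper_force: 52.7
clock: 13.17
position: [0.6274, -0.1162, 0.0511]
ee_rot: [0.001, 0.756, 0.655, 0.0]
contact_force: [-0.4, 0.1, -1.1]
width: 0.0521
gripper_force: 52.7
clock: 13.33
position: [0.6274, -0.1161, 0.0495]
ee_rot: [0.001, 0.756, 0.655, 0.001]
contact_force: [0.7, -0.3, 0.3]
width: 0.0518
gripper_force: 52.8
```

```bash
echo '[[0,0,0.001,0],[0,0,0,0]]' > mv.in && python3 steer.py mv.in;echo '[[0,0,0.0007,0],[0,0,0,0]]' > mv.in && python3 steer.py mv.in
```

```text
clock: 13.5
position: [0.6274, -0.1161, 0.0494]
ee_rot: [0.001, 0.756, 0.655, 0.001]
contact_force: [-1.2, 0.3, 7.1]
width: 0.0524
gripper_force: 53.3
clock: 13.67
position: [0.6274, -0.1161, 0.0494]
ee_rot: [0.001, 0.756, 0.655, 0.001]
contact_force: [-1.4, 0.7, 10.2]
width: 0.0519
gripper_force: 53.7
```

Seated; release and go to the small reel.

```bash
echo '[[0,0,0,0],[0,0,0,0],[0,0,0,0],[0,0,0,0]]' > mv.in && python3 steer.py mv.in .085; echo '[[0,0,-0.02,0],[0,0,-0.03,0],[0,0,-0.035,0],[0,0,-0.035,0],[0,0,-0.03,0]]' > mv.in && python3 steer.py mv.in;  echo '[[0.0286,-0.0262,0,0],[0.0286,-0.0262,0,0],[0.0286,-0.0262,0,0],[0.0286,-0.0262,0,0],[0.0286,-0.0262,0,0]]' > mv.in && python3 steer.py mv.in; echo '[[0.0286,-0.0262,0,0],[0.0286,-0.0262,0,0],[0.0286,-0.0262,0,0],[0.0286,-0.0262,0,0],[0.0286,-0.0262,0,0]]' > mv.in && python3 steer.py mv.in; echo '[[0.0286,-0.0262,0,0],[0,0,0,0],[0,0,0,0]]' > mv.in && python3 steer.py mv.in
python3 - <<'E'
from h import *
d=grab('wrist','w6.png');s=grab('side','s6.png');T=pose(status.get_state());print(T[:3,3].round(4))
for c,a in bore(d):
    p,e=tri(d,c,s,(275.1,171.9));print(c,a,onz(d,c,.026).round(4),p.round(4),round(e,4),(T[:3,:3].T@(p-T[:3,3])).round(4))
E
```

```text
clock: 14.0
position: [0.6267, -0.116, 0.0468]
ee_rot: [-0.0, 0.756, 0.655, -0.0]
contact_force: [-0.1, -0.2, -0.5]
width: 0.0851
gripper_force: 0.0
clock: 14.42
position: [0.627, -0.1161, 0.1991]
ee_rot: [0.0, 0.756, 0.655, 0.0]
contact_force: [0.4, -0.4, -0.6]
width: 0.085
gripper_force: 0.0
clock: 14.83
position: [0.5161, 0.0454, 0.1969]
ee_rot: [-0.0, 0.756, 0.654, -0.0]
contact_force: [0.7, 0.9, 0.3]
width: 0.085
gripper_force: 0.0
clock: 15.25
position: [0.4068, 0.2056, 0.197]
ee_rot: [-0.0, 0.756, 0.655, 0.0]
contact_force: [0.8, 0.1, -0.4]
width: 0.085
gripper_force: 0.0
clock: 15.5
position: [0.385, 0.2378, 0.1971]
ee_rot: [0.0, 0.754, 0.657, -0.0]
contact_force: [0.6, -0.1, -0.2]
width: 0.0848
gripper_force: 0.0
[0.3868 0.2362 0.1971]
[322.371521   181.06358337] [26.31668091 27.50699806] [0.3878 0.24   0.026 ] [0.3869 0.2394 0.0237] 0.0018 [ 0.0032 -0.0005  0.1734]
```

View pics/w6.png

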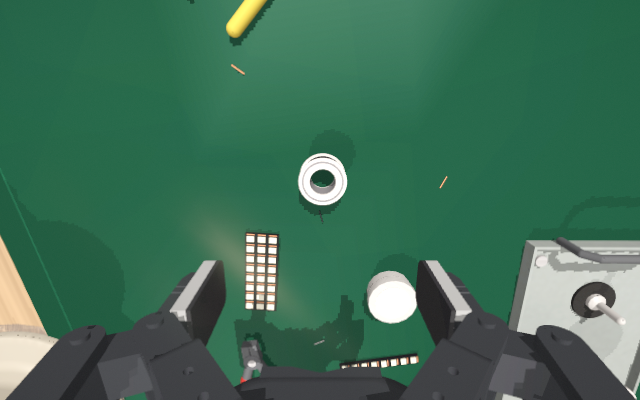

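The small reel is at (322,181) in the wrist view with free space around it, about 3 mm ahead in tool x.

```bash
echo '[[0.003,0,0.036,0],[0,0,0.036,0],[0,0,0.036,0],[0,0,0.034,0],[0,0,0.02,0]]' > mv.in && python3 steer.py mv.in; echo '[[0,0,0,0],[0,0,0,0]]' > mv.in && python3 steer.py mv.in ; echo '[[0,0,0,0],[0,0,0,0],[0,0,0,0],[0,0,0,0],[0,0,0,0]]' > mv.in && python3 steer.py mv.in .03 50;echo '[[0,0,0,0],[0,0,0,0]]' > mv.in && python3 steer.py mv.in
```

```text
clock: 16.02
position: [0.3863, 0.2372, 0.0321]
ee_rot: [-0.0, 0.757, 0.654, -0.002]
contact_force: [-0.4, -0.1, 0.0]
width: 0.085
gripper_force: 0.0
clock: 16.18
position: [0.3873, 0.2381, 0.0344]
ee_rot: [-0.0, 0.757, 0.654, -0.001]
contact_force: [0.9, 0.2, -0.0]
width: 0.0848
gripper_force: 0.0
clock: 16.6
position: [0.388, 0.2398, 0.0371]
ee_rot: [0.001, 0.756, 0.655, 0.002]
contact_force: [-1.8, -1.8, 8.8]
width: 0.0417
gripper_force: 49.2
clock: 16.77
position: [0.388, 0.2398, 0.0371]
ee_rot: [0.001, 0.756, 0.655, 0.002]
contact_force: [-1.2, -1.5, 9.0]
width: 0.0415
gripper_force: 49.3
```

```bash
echo '[[0,0,-0.01,0],[0,0,-0.03,0],[0,0,-0.04,0],[0,0,-0.04,0],[-0.0171,0.0362,0,0]]' > mv.in && python3 steer.py mv.in; echo '[[-0.0171,0.0362,0,0],[-0.0171,0.0362,0,0],[-0.0171,0.0362,0,0],[-0.0171,0.0362,0,0],[-0.0171,0.0362,0,0]]' > mv.in && python3 steer.py mv.in;echo '[[-0.0171,0.0362,0,0],[-0.0171,0.0362,0,0],[0,0,0.02,0],[0,0,0.03,0],[0,0,0,0]]' > mv.in && python3 steer.py mv.in;echo '[[0,0,0.01,0],[0,0,0,0]]' > mv.in && python3 steer.py mv.in
python3 - <<'E'
from h import *
d=grab('wrist');w=d['img'];s=grab('side')['img'];print(pose(status.get_state())[:3,3].round(4))
a=cv2.resize(s[140:260,310:430],(400,400),interpolation=cv2.INTER_CUBIC);b=cv2.resize(w[:,120:520],(400,400))
cv2.imwrite('pics/s7.png',np.hstack([a,b])[:,:,::-1])
g=cv2.cvtColor(w,cv2.COLOR_RGB2GRAY)
E
```

```text
clock: 17.18
position: [0.4192, 0.2213, 0.1629]
ee_rot: [0.0, 0.754, 0.657, 0.006]
contact_force: [0.9, 1.2, -0.2]
width: 0.0417
gripper_force: 50.9
clock: 17.6
position: [0.5885, 0.1058, 0.1562]
ee_rot: [0.0, 0.756, 0.655, 0.001]
contact_force: [0.3, 1.1, -0.4]
width: 0.0418
gripper_force: 50.9
clock: 18.02
position: [0.6507, 0.0621, 0.1003]
ee_rot: [-0.003, 0.756, 0.654, -0.004]
contact_force: [-0.9, 1.0, -1.5]
width: 0.042
gripper_force: 50.9
clock: 18.18
position: [0.6532, 0.0631, 0.0946]
ee_rot: [-0.0, 0.756, 0.655, -0.0]
contact_force: [0.2, -0.1, -0.5]
width: 0.0413
gripper_force: 51.0
[0.6542 0.0632 0.0964]
```

View pics/s7.png

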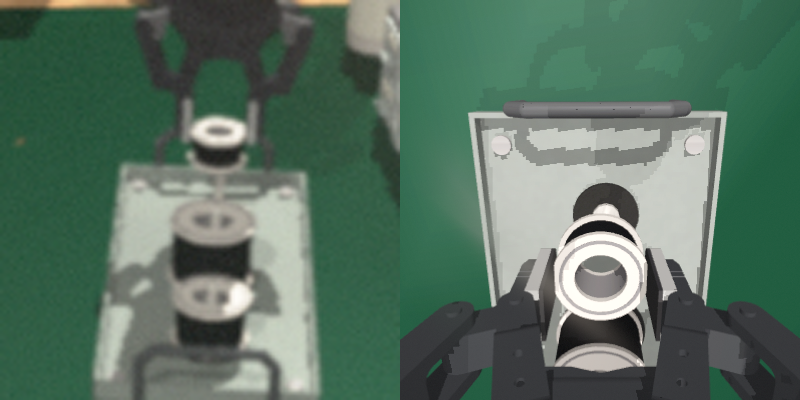

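Side crop: the small reel (218) is over its spindle (~220), and the other two sit flat on their seats. In the wrist view the disc's far edge is at row 183, column 325.

Run:
```python
from h import *
d=grab('wrist');print(onz(d,(325,183),.009).round(4),onz(d,(324,212),.043).round(4))
```

```text
[0.6614 0.0861 0.009 ] [0.6593 0.0788 0.043 ]
```

```bash
echo '[[0.002,0.002,0.02,0],[0,0,0.015,0],[0,0,0.007,0],[0,0,0,0]]' > mv.in && python3 steer.py mv.in; echo '[[0,0,0.004,0],[0,0,0,0]]' > mv.in && python3 steer.py mv.in; echo '[[0,0,0.0015,0],[0,0,0,0]]' > mv.in && python3 steer.py mv.in;echo '[[0,0,0.0015,0],[0,0,0,0]]' > mv.in && python3 steer.py mv.in;echo '[[0,0,0.001,0],[0,0,0,0]]' > mv.in && python3 steer.py mv.in
```

```text
clock: 18.67
position: [0.6553, 0.0647, 0.0525]
ee_rot: [-0.001, 0.756, 0.655, -0.001]
contact_force: [0.5, -0.2, -0.5]
width: 0.0416
gripper_force: 51.0
clock: 18.83
position: [0.6567, 0.0645, 0.0497]
ee_rot: [0.0, 0.756, 0.655, 0.0]
contact_force: [-0.1, 0.4, -2.0]
width: 0.0418
gripper_force: 51.0
clock: 19.0
position: [0.6566, 0.0645, 0.0482]
ee_rot: [0.0, 0.756, 0.655, 0.0]
contact_force: [-0.3, -1.0, 0.3]
width: 0.0415
gripper_force: 51.0
clock: 19.17
position: [0.6563, 0.0644, 0.0463]
ee_rot: [0.0, 0.756, 0.655, 0.0]
contact_force: [-0.4, -1.3, 0.1]
width: 0.0414
gripper_force: 51.0
clock: 19.33
position: [0.6563, 0.0644, 0.0462]
ee_rot: [0.0, 0.756, 0.655, 0.0]
contact_force: [-1.4, -1.0, 4.5]
width: 0.0415
gripper_force: 51.4
```

Seated. I'll release, lift, move back out of the way and check all three.

```bash
echo '[[0,0,0,0],[0,0,0,0],[0,0,0,0],[0,0,0,0]]' > mv.in && python3 steer.py mv.in .085; echo '[[0,0,-0.02,0],[0,0,-0.03,0],[0,0,-0.035,0],[0,0,-0.035,0],[0,0,-0.03,0]]' > mv.in && python3 steer.py mv.in;  echo '[[0.01,-0.037,-0.01,0],[0.01,-0.037,-0.01,0],[0.01,-0.037,-0.01,0],[0.01,-0.037,-0.01,0],[0.01,-0.037,-0.01,0]]' > mv.in && python3 steer.py mv.in; echo '[[0.02,-0.03,0,0],[0.02,-0.03,0,0],[0.02,-0.03,0,0],[0,0,0,0],[0,0,0,0]]' > mv.in && python3 steer.py mv.in
python3 - <<'E'
from h import *
t=grab('top')
s=grab('side')['img'];a=cv2.resize(s[150:310,250:410],(400,400),interpolation=cv2.INTER_CUBIC);b=cv2.resize(t['img'][110:270,260:460],(400,320),interpolation=cv2.INTER_CUBIC)
b=np.vstack([b,np.zeros((80,400,3),np.uint8)])
cv2.imwrite('pics/f.png',np.hstack([a,b])[:,:,::-1])
for e,bb in blobs(white(t['img']),150,1500):
    if e[0][1]>230: print(np.round(e[0],1))
E
```

```text
clock: 19.67
position: [0.6562, 0.0644, 0.045]
ee_rot: [-0.0, 0.756, 0.655, 0.0]
contact_force: [0.1, -0.3, -0.1]
width: 0.0849
gripper_force: 0.0
clock: 20.08
position: [0.6565, 0.0645, 0.1973]
ee_rot: [0.0, 0.756, 0.655, 0.001]
contact_force: [0.9, -0.5, 0.5]
width: 0.0851
gripper_force: 0.0
clock: 20.5
position: [0.4784, 0.1407, 0.2453]
ee_rot: [-0.0, 0.756, 0.655, 0.0]
contact_force: [-0.1, 0.8, -0.1]
width: 0.0848
gripper_force: 0.0
clock: 20.92
position: [0.3983, 0.2134, 0.2454]
ee_rot: [0.0, 0.755, 0.656, 0.0]
contact_force: [0.5, -0.5, -0.2]
width: 0.0846
gripper_force: 0.0
[  5.  350.8]
[255.5 301.7]
[434.9 253.2]
[359.  249.5]
[272.9 243.1]
```

View pics/f.png

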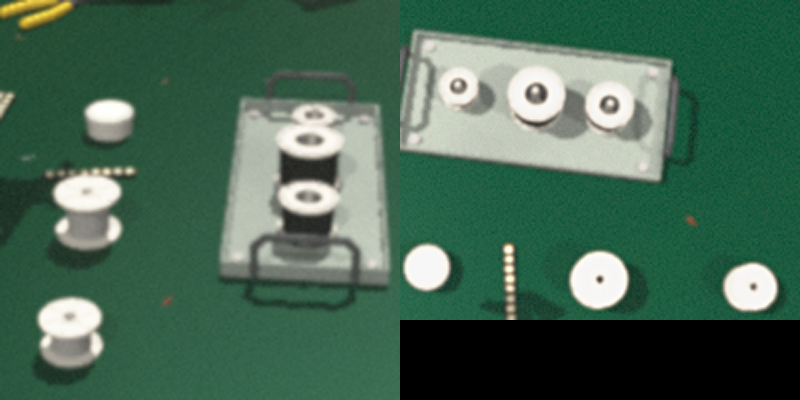

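All three wire reels sit upright over their own spindles. The solder reels haven't moved, at (359,249.5) and (434.9,253.2).

```bash
python3 -c "
from rig import manip, status, get_image, sign_off
print(sign_off())"
```

```text
the job is handed in; nothing more can be done
None
```

I seated all three wire reels flat on their matching spindles and released them, left both solder reels where they stood, and handed the job in at about 21 s of the 80 s; the hand-in gave no verdict.

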